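Clamp a circuit board in the soldering fixture

TASK

Clamp the circuit board in the soldering fixture: with the back of a finger push the swing strap round over the board until it meets its stop, then push the clamp's cam lever all the way down so that the rubber foot holds the board. Do not pinch the strap or the lever and do not pick anything up; leave the board lying in its nest and the other things on the bench where they are, and finish clear of everything.

Things in the scene. Friction and masses are not known exactly. Their poses are not given: they have to be found in the camera images.
- fixture: Soldering fixture fixed to the bench: aluminium plate 170 mm (x) by 220 mm (y, from -125 to +95), top 18 mm above the bench; origin on the bench. Four black corner blocks, tops at 28.5 mm, form the board's nest. The clamp post stands at x 0, y -95. The strap at its stop points along the fixture's +y. Its yaw varies by up to 20 degrees.
- board: Green circuit board 100 (x) by 120 (y) by 2 mm, 70 g, loose in the nest with 1 mm of play; origin at the centre of its underside, at fixture x 0, y +5, z 24 mm. Parts on its near half (-x) stand under 3 mm above it, those on its far half up to 10 mm (36 mm above the bench).
- pivot (a point): Fixed point on the vertical axis of the clamp's post, 49 mm above the bench (mid-thickness of the raised strap). Axes as the fixture's.
- strap_end (a point): Mid-width, mid-thickness of the strap, 85 mm out from the post axis; x axis along the strap away from the post, z up. The strap is a dark steel bar 24 mm wide, 10 mm thick, from 16 mm behind the post axis to 100 mm out; lever up, it spans 44 to 54 mm above the bench (6 mm lower when clamped). Push on its +y side (point axes), the side away from the board.
- stop_pin (a point): Top of the thin fixed stop pin (8 mm across) beside the post, 55 mm above the bench; the strap ends its swing against it.
- swing (a joint): Angle of the strap about the post, rad: 0 parked, pointing to the near side (-x of the fixture); 1.92 over the board against the stop (hard limit). Starts between 0 and 0.45. Grows clockwise seen from above, sweeping over the near half of the board. Stays where left; friction 0.12 N m (about 1.6 N at 75 mm).
- lever_pin (a point): Centre of the lever's horizontal pivot pin, on the post axis, 65 mm above the bench. The lever and pin turn with the strap.
- lever_grip (a point): Middle of the lever's black grip, 75 mm from the pin; grip 18 mm wide, 13 mm thick, from 30 to 92 mm from the pin. The lever points away from the strap, in the strap's vertical plane; it starts 60 to 75 degrees above level and is pushed over, away from the strap, down to level. x axis: along the lever to the pin; z: square to it, on the side to be pushed (up when level).
- lever (a joint): Angle of the cam lever, rad: 0 is 75 degrees above level (open), 1.30 is level, fully clamped (hard limit). Starts between 0 and 0.25. Stays where left; friction 0.40 N m (about 5 to 6 N at the grip). As it goes down it lowers the strap by up to 6 mm.
- foot: The strap's sprung rubber foot (16 mm across, hanging 4.5 mm above the board while the lever is up) on a spindle 85 mm out along the strap that rises to 69 mm above the bench. The body's origin is on the post axis at bench height, not at the foot. Presses the board with 5 to 6 N when the lever is fully down.
- flux_bottle: Small bottle 36 mm across, 75 mm tall, standing behind the fixture. Origin under its centre. Leave alone.
- spool: Spool of solder 60 mm across, 45 mm tall, standing left (+y) of the fixture. Leave alone.
- tip_cleaner: Round dark steel tip cleaner 76 mm across, 40 mm tall, filled with brass wool, behind the fixture. Leave alone.
- tweezers: Steel tweezers 125 mm long, 7 mm high, lying on the near edge of the fixture plate along the fixture's y (25 mm above the bench at the top). Leave alone.
- screwdriver: Screwdriver 170 mm long lying on the bench to the right (-y) of the fixture. Leave alone.
- brush: Brush 160 mm long lying on the bench in front of the fixture. Leave alone.
- parts_tray: Grey divided tray 130 by 90 by 28 mm on the bench, left of the fixture. Leave alone.
Things that resemble listed ones, but are neither listed nor needed, are in the scene too. Of the things that look like the board, the largest one is meant.

How it is judged:
On the way, in this order (a step that is already met when the one before it is completed fails the run):
1. the strap is over the board at its stop (within 0.08 rad), the lever still up (value of joint swing above 1.84 rad and value of joint lever below 0.7 rad), for 0.2 s.
2. the lever is fully down (within 0.1 rad) with the strap at its stop (value of joint lever above 1.2 rad and value of joint swing above 1.82 rad), for 0.2 s.
At the end, for the whole second after the job is handed in: The strap is at its stop (joint swing above 1.82 rad), the lever is down (joint lever above 1.2 rad), the foot presses the board with more than 2 N, and the board lies flat in its nest (within 5 mm of its place) (all of step 2 and contact force between foot and board above 2 N and x of board in the frame of fixture between -0.005 and 0.005 m and y of board in the frame of fixture between 0 and 0.01 m and z of board in the frame of fixture below 0.0265 m and angle between board's own z axis and vertical below 0.04 rad and linear speed of board below 0.02 m/s); the robot touches nothing.
It fails at once if the lever is pushed down (past 0.75 rad) before the strap is over the board (value of joint lever above 0.75 rad and value of joint swing below 1.7 rad).
It fails at once if the strap is pinched between the fingers (contact force between the fingers and strap_arm_c0 above 2 N and contact force between the fingers and strap_arm_c1 above 2 N).
It fails at once if the lever is pinched between the fingers (contact force between the fingers and lever_c1 above 2 N and contact force between the fingers and lever_c2 above 2 N).
It fails at once if the board is lifted or pushed out of its nest (8 mm) (distance of board from where it was at the start of the episode above 0.008 m).
It fails at once if another thing on the bench is moved by more than 20 mm (distance of any of flux_bottle, spool, tip_cleaner, tweezers, screwdriver, brush, parts_tray from where it was at the start of the episode above 0.02 m).
It also fails if it takes over 54 s, if anything falls off the work surface, if the arm or the gripper's body presses on something with over 40 N, if the wrist force passes 120 N, or if a joint passes its speed limit or range.

ROBOT

A 6-joint arm with a two-finger parallel gripper is mounted at the origin on the work surface. World frame = base frame: x ahead of the robot, y to its left, z up, the work surface at z = 0. Lengths are in m, angles in rad, forces in N, time in s.
With the tool pointing down it reaches from about 0.375 to 0.925 m from the base axis. Payload 5.7 kg.
Tool frame: the origin (TCP) lies midway between the tips of the shut fingers; the grasp point (between the pads) lies 19 mm behind it; z points along the fingers, y is the line along which they close (so a half turn about z gives the same grasp; the last joint's range is limited). The gripper opens to 88 mm and grips with 3 to 60 N. Pads are 20 mm wide; open, the fingers measure 115 mm over their backs; the gripper's body (75 mm by 178 mm) begins 61 mm behind the grasp point.
Start: joints at [-1.424, 0.359, 1.51, -0, 1.272, -0.115], TCP at [0.155, -0.58, 0.223] pointing down, gripper open.
Joint ranges: [-2.97, 2.97], [-1.01, 2.36], [0.21, 2.38], [-0.96, 4.11], [0.2, 2.71], [-2.98, 2.98]. Speed limits (rad/s): [2.39, 2.39, 3.14, 3.14, 3.14, 3.14].

INTERFACE

Orientations are given as a unit quaternion [x, y, z, w].
In Python, from bench import move_ptp, servo_line, goto_joints, move_gripper, sleep, inverse_kinematics, capture, PlanningError, close_job, spot_in, silhouettes, current_clock, current_joint_pos, current_qvel, current_joint_torque, current_position, current_orientation, current_force, current_torque, current_finger_gap, current_grip_force gives the robot as it stands. Calls block until the motion is done:
- move_ptp(position, orientation): joint-space move of the TCP to a pose.
- servo_line(position, orientation=None, rate=0.15, contact_N=None): straight line of the TCP; orientation=None keeps the orientation; rate is the mean speed in m/s. With contact_N (N) it stops when the force on the tool has changed by that much, and returns True; else False.
- goto_joints(angles): joint-space move.
- move_gripper(opening): finger opening in m; the grip force is fixed at half the most; returns when the fingers have stopped.
- sleep(seconds).
- inverse_kinematics(position, orientation): joint angles nearest the present ones, or None.
- capture(name): name is "scene" or "top"; returns a dict with "image" (480x640x3 uint8, blue, green, red), "range_z" (480x640 float32, m along the optical axis (not along the pixel's ray), 0 where there is no reading), "intrinsics" (3x3 intrinsics, pixels), "R" (3x3) and "t" (3): a world point X has camera coordinates R X + t. Camera axes: x right, y down, z forward; pixel columns grow to the right and rows downward; lengths in m; the calibration is good to about 2 mm. A picture is of the moment at which its call begins.
A pose or a line that the arm cannot do raises PlanningError and nothing moves.
- close_job(): hands the job in; it is judged then, once.
Trained networks look in the newest picture that a camera, given by its name, has taken for a name from the list of things; names that differ only in an ending like _2 or _b are one class to them, and where a whole thing is asked for, a point or a joint stands for the part that bears it (a point fixed in the world has none). Each returns a list of dicts, best first, with "conf" (0 to 1); they miss things now and then, are a little off and sometimes report something else, mostly with a low value. They report only what shows in the picture. A call takes as long as a camera call. They do not tell look-alikes from the thing itself.
- spot_in(camera, query): "xy" ([column, row] in pixels, amid what is visible of it).
- silhouettes(camera, query): "region" (480x640 bool, what is visible of it) and "xy" ([column, row] in pixels, amid what is visible of it).
Readings, each from a call of its own:
- current_clock(): time.
- current_joint_pos(): joint angles.
- current_qvel(): joint speeds.
- current_joint_torque(): joint torques, N m.
- current_position(): TCP position.
- current_orientation(): TCP orientation.
- current_force(): force on the tool from outside, world axes, zero at the start.
- current_torque(): the same for the moment, N m.
- current_finger_gap(): finger opening in m.
- current_grip_force(): force on a finger pad.
Only numpy, scipy, OpenCV 4.12 (cv2) and the standard library are available. Lean on these libraries where they do the work, as an engineer would, in place of code of your own. Each camera call takes 0.05 s, during which the arm holds its last target. There are 200 camera calls.

## Working session

There is one attempt and no reset: what is moved stays moved. The work goes in short steps, each a Python script; the robot and the scene stay as the last script left them, time stands still between calls to the robot, and variables do not carry over. Pictures are saved under pics/ and viewed, at most 10 in all, crops included, and the job is handed in when it is done.

```bash
mkdir -p pics; cat > h.py <<'E'
import numpy as np, cv2
from bench import *
def cloud(c):
    K=c["intrinsics"];z=c["range_z"];v,u=np.mgrid[:480,:640]
    P=np.stack([(u-K[0,2])/K[0,0]*z,(v-K[1,2])/K[1,1]*z,z],-1)
    W=(P-c["t"])@c["R"]; W[z==0]=np.nan
    return W
E
python3 - <<'E'
from h import *
for n in("scene","top"):
    c=capture(n);cv2.imwrite(f"pics/{n}0.png",c["image"]);W=cloud(c);np.save(f"{n}.npy",W)
    print(n,(-c["R"].T@c["t"]).round(3))
    for q in("fixture","board","strap_end","lever_grip","stop_pin","foot","flux_bottle","spool","tip_cleaner","tweezers"):
        for d in silhouettes(n,q)[:3]:
            r=d["region"];print(q,round(d["conf"],2),np.round(d["xy"]),r.sum(),np.nanmedian(W[r],0).round(3),np.nanmax(W[r][:,2]).round(3))
E
```

```text
scene [1.137 0.276 0.514]
fixture 0.76 [266. 289.] 6600 [ 0.579 -0.007  0.016] 0.149
board 0.97 [274. 216.] 658 [ 0.341 -0.07  -0.001] 0.066
board 0.82 [296. 281.] 2727 [0.562 0.054 0.024] 0.036
board 0.75 [412. 227.] 834 [ 0.318  0.221 -0.001] 0.007
strap_end 0.82 [262. 239.] 631 [ 0.494 -0.034  0.05 ] 0.067
lever_grip 0.57 [238. 232.] 546 [ 0.558 -0.047  0.098] 0.149
stop_pin 0.73 [263. 291.] 6589 [ 0.58  -0.007  0.016] 0.149
foot 0.44 [276. 235.] 17 [ 0.461 -0.026  0.033] 0.065
flux_bottle 0.97 [270. 338.] 1001 [0.716 0.072 0.041] 0.074
spool 0.62 [359. 340.] 1909 [0.682 0.184 0.042] 0.045
tip_cleaner 0.58 [215. 328.] 1916 [ 0.709 -0.025  0.031] 0.04
tweezers 0.84 [323. 258.] 416 [0.49 0.08 0.02] 0.024
top [0.389 0.039 0.952]
fixture 0.72 [352. 265.] 7086 [ 0.54  -0.007  0.017] 0.151
fixture 0.34 [370. 275.] 1168 [ 0.516 -0.042  0.054] 0.151
board 0.71 [319. 258.] 3487 [0.555 0.05  0.025] 0.038
board 0.65 [384. 381.] 2065 [ 0.342 -0.071  0.   ] 0.011
board 0.6 [222. 392.] 2123 [0.311 0.218 0.   ] 0.011
strap_end 0.92 [368. 298.] 820 [ 0.488 -0.036  0.052] 0.086
strap_end 0.38 [268. 335.] 1531 [0.417 0.139 0.017] 0.024
lever_grip 0.56 [380. 252.] 366 [ 0.554 -0.051  0.117] 0.151
lever_grip 0.49 [311. 181.] 392 [0.696 0.066 0.048] 0.079
stop_pin 0.58 [350. 268.] 7417 [ 0.538 -0.003  0.017] 0.151
stop_pin 0.41 [461. 306.] 905 [ 0.473 -0.207  0.02 ] 0.028
flux_bottle 0.94 [312. 182.] 384 [0.696 0.065 0.048] 0.079
flux_bottle 0.46 [350. 266.] 7269 [ 0.539 -0.004  0.017] 0.151
spool 0.72 [253. 198.] 1002 [0.664 0.179 0.043] 0.05
spool 0.31 [463. 312.] 774 [ 0.468 -0.206  0.021] 0.028
tip_cleaner 0.61 [367. 193.] 1249 [ 0.685 -0.033  0.035] 0.044
tweezers 0.55 [269. 334.] 1619 [0.416 0.137 0.017] 0.024
tweezers 0.52 [331. 300.] 16 [0.479 0.027 0.023] 0.027
tweezers 0.44 [384. 254.] 440 [ 0.553 -0.052  0.111] 0.151
```

```bash
python3 - <<'E'
import cv2
a=cv2.imread("pics/top0.png");b=cv2.imread("pics/scene0.png")
cv2.imwrite("pics/c1.png",cv2.resize(a[130:430,180:580],(800,600),interpolation=cv2.INTER_CUBIC))
cv2.imwrite("pics/c2.png",cv2.resize(b[180:380,150:416],(798,600),interpolation=cv2.INTER_CUBIC))
E
```

```text
(no output)
```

View pics/c1.png

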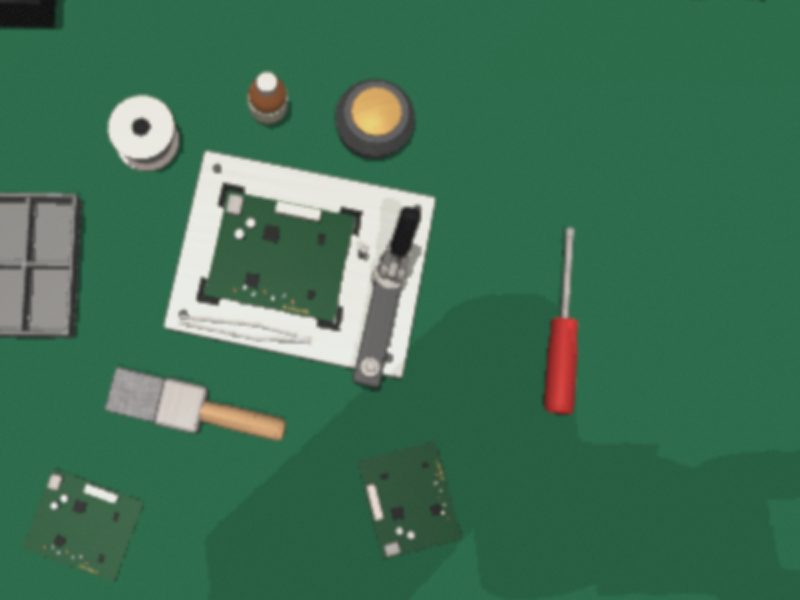

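View pics/c2.png

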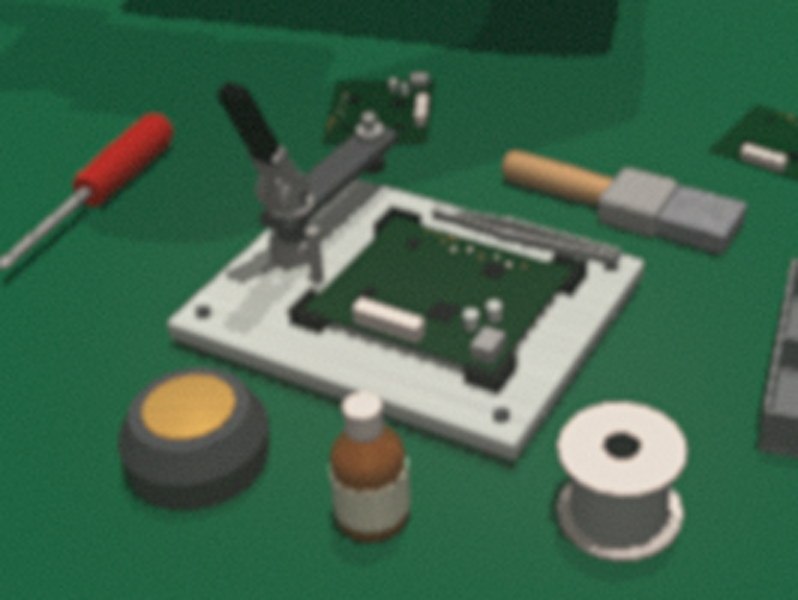

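The board meant is the one in the nest, top image (319,258): it is the largest at 3487 px. The two loose ones at (384,381) and (222,392) are about 2100 px and lie on the bench. The strap runs from the post (375,265) to its end (365,314), and the black lever grip is at about (382,250). Next I fit the geometry.

```bash
python3 - <<'E'
from h import *
for n in("top","scene"):
    W=np.load(n+".npy").reshape(-1,3)
    box=(W[:,0]>.4)&(W[:,0]<.68)&(W[:,1]>-.16)&(W[:,1]<.16)
    g=W[box&(W[:,2]>.011)&(W[:,2]<.023)]
    # largest cluster on 2mm grid
    m=np.zeros((300,340),np.uint8);ij=((g[:,:2]-[.4,-.17])/.001).astype(int);m[ij[:,0],ij[:,1]]=1
    m=cv2.morphologyEx(m,cv2.MORPH_CLOSE,np.ones((7,7)));m=cv2.morphologyEx(m,cv2.MORPH_OPEN,np.ones((9,9)))
    k,l,s,_=cv2.connectedComponentsWithStats(m);b=1+s[1:,4].argmax()
    p=np.argwhere(l==b)*.001+[.4,-.17]
    r=cv2.minAreaRect((p*1000).astype(np.float32));print(n,"plate",r, np.median(g[:,2]))
    t=W[box&(W[:,2]>.043)&(W[:,2]<.058)&(W[:,0]<.6)&(W[:,1]<.02)]
    r2=cv2.minAreaRect((t[:,:2]*1000).astype(np.float32));print("strap",len(t),r2,np.median(t[:,2]));print(cv2.boxPoints(r2))
    for z0,z1 in((.06,.085),(.085,.1),(.1,.115),(.115,.13),(.13,.145),(.145,.16)):
        q=W[box&(W[:,1]<.02)&(W[:,2]>z0)&(W[:,2]<z1)];print(len(q),q.mean(0).round(4))
E
```

```text
top plate ((551.4069213867188, 30.502349853515625), (220.15103149414062, 170.52996826171875), 79.80401611328125) 0.016985695664691963
strap 751 ((500.1744384765625, -38.41622543334961), (39.968177795410156, 123.3692855834961), 87.5170669555664) 0.05201697449386975
[[437.68195  -55.70926 ]
 [560.9354   -61.05384 ]
 [562.66693  -21.123192]
 [439.41345  -15.77861 ]]
144 [ 0.5245 -0.0442  0.0717]
52 [ 0.5458 -0.0484  0.0937]
63 [ 0.5502 -0.0495  0.1073]
62 [ 0.556  -0.0512  0.1225]
72 [ 0.5629 -0.0525  0.1381]
70 [ 0.5696 -0.0542  0.1481]
scene plate ((555.0640258789062, 31.35198974609375), (221.10240173339844, 170.1200408935547), 79.69515228271484) 0.015810838181645994
strap 539 ((503.8311462402344, -38.17168426513672), (42.117431640625, 123.88088989257812), 88.14552307128906) 0.05039550105524029
[[441.24167  -57.214912]
 [565.0577   -61.22383 ]
 [566.42065  -19.128456]
 [442.6046   -15.119537]]
209 [ 0.5411 -0.044   0.0703]
68 [ 0.5558 -0.0451  0.0931]
68 [ 0.5622 -0.0467  0.1072]
73 [ 0.568  -0.0485  0.1223]
86 [ 0.5743 -0.05    0.1381]
37 [ 0.5734 -0.0527  0.147 ]
```

```bash
cat >> h.py <<'E'
from scipy.spatial.transform import Rotation as Ro
YAW=np.radians(-10.27); C=np.array([.5532,.0309])
F=Ro.from_euler('z',YAW).as_matrix()[:2,:2]
PIV=C+F@[0,-.080]
def quat(yang):  # tool down, tool y at world angle yang
    y=np.array([np.cos(yang),np.sin(yang),0]);z=np.array([0,0,-1.]);return Ro.from_matrix(np.c_[np.cross(y,z),y,z]).as_quat()
def strap_pose(phi,off,z,r=.078,s=1):  # phi in fixture frame, deg
    a=np.radians(phi)+YAW;d=np.array([np.cos(a),np.sin(a)]);l=np.array([-d[1],d[0]])
    return [*(PIV+r*d+off*l),z],quat(a+s*np.pi/2)
E
python3 - <<'E'
from h import *
print(PIV)
for s in(1,-1):
    print(s,[None if (q:=inverse_kinematics(*strap_pose(p,.026,.039,s=s))) is None else q[[0,4,5]].round(2) if hasattr(q,'shape') else np.round(q,2)[[0,4,5]] for p in(182,150,120,88)])
for s in(1,-1):
    print(s,[np.round(inverse_kinematics([*(PIV+F@[.012,y]),z],quat(YAW+s*np.pi/2)),2)[[0,4,5]] for y,z in((.02,.25),(-.01,.137),(-.062,.07))])
t=np.load("top.npy").reshape(-1,3)
q=t[(t[:,2]>.046)&(t[:,2]<.056)&(t[:,0]>.445)&(t[:,0]<.525)&(abs(t[:,1]+.036)<.02)]
vx,vy,x0,y0=cv2.fitLine(q[:,:2].astype(np.float32),cv2.DIST_HUBER,0,.001,.001).ravel();print(len(q),np.degrees(np.arctan2(vy,vx)),x0,y0)
E
```

```text
[ 0.53893704 -0.04781828]
1 [array([-0.28,  0.72,  1.43]), array([-0.19,  0.72,  2.09]), array([-0.11,  0.75,  2.69]), None]
-1 [array([-0.28,  0.72, -1.71]), array([-0.19,  0.72, -1.05]), array([-0.11,  0.75, -0.45]), array([-0.07,  0.8 ,  0.15])]
1 [array([-0.18,  1.3 , -1.57]), array([-0.23,  1.05, -1.63]), array([-0.33,  0.89, -1.72])]
-1 [array([-0.18,  1.3 ,  1.57]), array([-0.23,  1.05,  1.52]), array([-0.33,  0.89,  1.42])]
575 -15.3577585 0.49831977 -0.039324176
```

```bash
python3 - <<'E'
from h import *
S=dict(s=-1)
move_gripper(0.0)
p,q=strap_pose(178,.047,.22,**S); move_ptp(p,q); print(current_clock())
p[2]=.039; servo_line(p,q,rate=.15); print(current_position(),current_force())
for phi,off in [(178,.030)]+[(f,.0255) for f in np.arange(176,97,-8)]:
    hit=servo_line(*strap_pose(phi,off,.039,**S),rate=.05,contact_N=15)
    print(phi,hit,np.round(current_force(),1))
    if hit: break
print(current_clock())
c=capture("top");cv2.imwrite("pics/t1.png",cv2.resize(c["image"][130:430,180:580],(800,600)))
E
```

```text
4.5417
[ 0.45328809 -0.0773747   0.03954705] [ 0.13955528 -0.55771726 -0.60798779]
178 False [-0.4  0.6 -0.2]
176 False [0.4 0.3 0.5]
168 False [-0.1 -0.5 -0.3]
160 False [-0.3  0.   0.3]
152 False [0.9 0.4 1. ]
144 False [ 0.4 -0.3 -0. ]
136 False [0.1 0.5 0.2]
128 False [ 0.5 -0.4 -0.4]
120 False [ 0.6 -0.5 -0.1]
112 False [ 0.5  0.4 -0.1]
104 False [ 0.1  0.5 -0. ]
10.0583
```

View pics/t1.png

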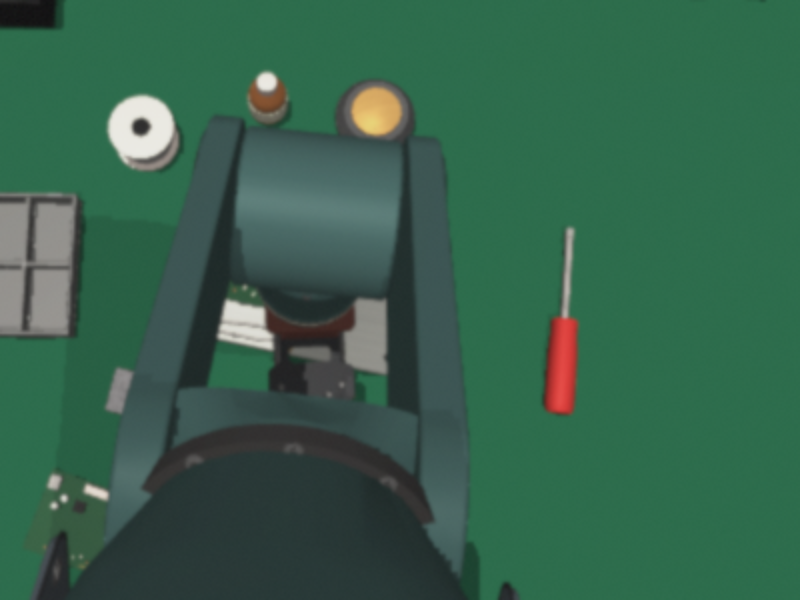

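The arm hides the strap from the top camera, so I continue to the stop by force.

```bash
python3 - <<'E'
from h import *
S=dict(s=-1)
for phi in np.arange(100,77,-2.):
    hit=servo_line(*strap_pose(phi,.0255,.039,**S),rate=.03,contact_N=9)
    f=F.T@current_force()[:2]
    print(phi,hit,f.round(1))
    if hit or abs(f[0])>7: break
print(current_clock())
c=capture("scene");cv2.imwrite("pics/s1.png",cv2.resize(c["image"][150:390,130:450],(800,600)))
E
```

```text
100.0 False [-0.6 -0.3]
98.0 False [-1.   0.4]
96.0 False [-0.6 -1.1]
94.0 False [-1.7 -0.5]
92.0 False [-0.5 -0.3]
90.0 False [ 0.1 -0.1]
88.0 False [-0.4 -0. ]
86.0 False [-4.7 -0.1]
84.0 False [-10.4  -0.9]
12.45
```

View pics/s1.png

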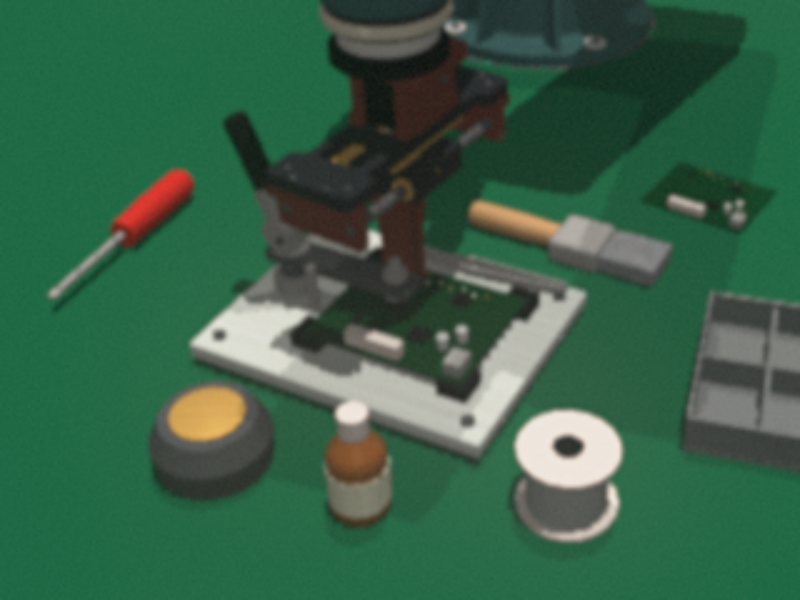

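Force climbs to 10 N at the stop, with the strap over the board at about (390,270) and the lever still up at (245,150). I back off, clear the view and measure.

```bash
python3 - <<'E'
from h import *
p,q=strap_pose(88,.05,.039,s=-1); servo_line(p,q,rate=.1); p[2]=.25; servo_line(p,q,rate=.25)
goto_joints([-1.0,.2,1.4,0,1.4,.5])
print(current_clock())
for n in("top","scene"):
    c=capture(n);cv2.imwrite(f"pics/{n}2.png",cv2.resize(c["image"][130:430,180:580],(800,600)))
    W=cloud(c).reshape(-1,3);W=W[np.isfinite(W[:,0])]
    L=(W[:,:2]-PIV)@F; Z=W[:,2]
    m=(abs(L[:,0])<.03)&(L[:,1]>.03)&(L[:,1]<.105)&(Z>.046)&(Z<.057)
    l=cv2.fitLine(L[m].astype(np.float32),cv2.DIST_HUBER,0,.001,.001).ravel();print(n,m.sum(),np.degrees(np.arctan2(l[1],l[0])),l[2:],Z[m].mean(), L[m].min(0),L[m].max(0))
    for a in np.arange(.08,.16,.012):
        k=(abs(L[:,0])<.05)&(L[:,1]<.03)&(L[:,1]>-.1)&(Z>a)&(Z<a+.012)
        if k.sum()>3: print(round(a+.006,3),k.sum(),L[k].mean(0).round(4),L[k].min(0).round(4),L[k].max(0).round(4))
E
```

```text
15.875
top 478 -86.49434 [-0.00265715  0.06524069] 0.051836187573368685 [-0.01372407  0.03011704] [0.01633001 0.09989812]
0.086 35 [-0.0035 -0.0054] [-0.0119 -0.0138] [ 0.0091 -0.0019]
0.098 44 [-0.0033 -0.0103] [-0.0116 -0.018 ] [ 0.0091 -0.0065]
0.11 40 [-0.0037 -0.0139] [-0.0103 -0.0224] [ 0.0066 -0.0087]
0.122 42 [-0.0026 -0.0181] [-0.0099 -0.0242] [ 0.0066 -0.0139]
0.134 45 [-0.0032 -0.0234] [-0.0101 -0.0311] [ 0.0063 -0.0189]
0.146 99 [-0.002  -0.0316] [-0.0104 -0.0392] [ 0.0074 -0.0236]
scene 405 88.82571 [0.00611586 0.07414865] 0.0505610213591803 [-0.01236677  0.03017856] [0.0208757 0.1012109]
0.086 86 [ 0.0028 -0.0066] [-0.0092 -0.0164] [ 0.0112 -0.0002]
0.098 81 [ 0.0043 -0.0099] [-0.0096 -0.0197] [ 0.0124 -0.0052]
0.11 79 [ 0.0037 -0.0145] [-0.0072 -0.0266] [ 0.0102 -0.0088]
0.122 80 [ 0.0038 -0.0195] [-0.0075 -0.0319] [ 0.0102 -0.0131]
0.134 84 [ 0.0041 -0.0246] [-0.0072 -0.0361] [ 0.0102 -0.0173]
0.146 65 [ 0.0032 -0.0291] [-0.0068 -0.0372] [ 0.01   -0.0234]
```

View pics/top2.png

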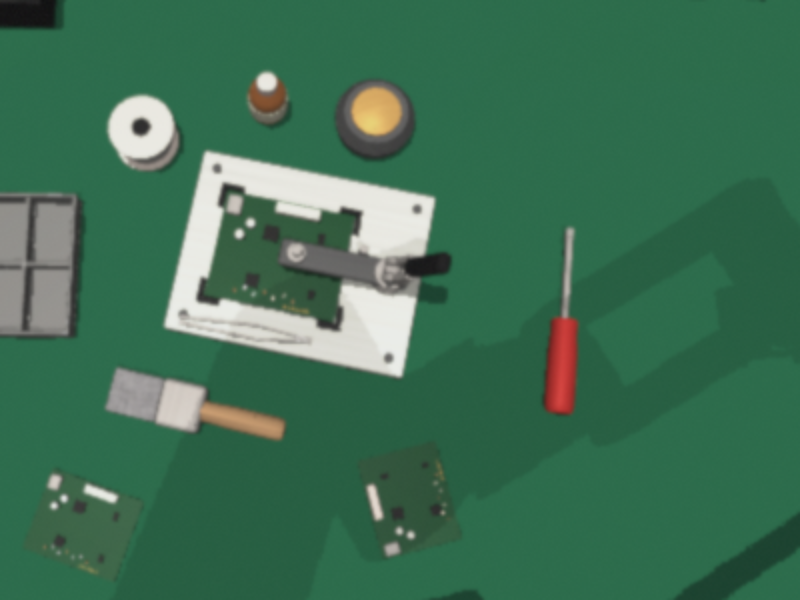

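The strap lies along fixture +y over the board, from post (390,272) to spindle (297,252), with the lever up at (430,263) pointing away. Next I push the lever along its arc. The finger is offset to +x so that any side moment holds the strap on its stop.

```bash
python3 - <<'E'
from h import *
q=quat(YAW-np.pi/2); s,h,X=.072,.0065,.0125
def pose(y,z): return [*(PIV+F@[X,y+.0135]),z]
def arc(t): t=np.radians(t); return -s*np.cos(t)+h*np.sin(t), .065+s*np.sin(t)+h*np.cos(t)
y,z=arc(72)
move_ptp(pose(y+.022,.25),q); servo_line(pose(y+.022,z),q,rate=.2); print(current_clock())
for t in [72,*range(66,-1,-6),-3,-6]:
    hit=servo_line(pose(*arc(t)),q,rate=.05,contact_N=22)
    f=current_force();print(t,hit,(F.T@f[:2]).round(1),round(f[2],1),round(current_position()[2]-arc(t)[1],4))
    if hit: break
print(current_clock())
c=capture("scene");cv2.imwrite("pics/s3.png",cv2.resize(c["image"][150:390,130:450],(800,600)))
E
```

```text
18.4667
72 False [-0.3 -1.1] 0.4 0.0001
66 False [-0.3  0.3] 0.5 -0.0002
60 False [-0.6  2. ] 2.2 0.0001
54 False [0.1 1.5] 4.1 0.0002
48 False [-0.2  0.7] 3.1 0.0002
42 False [-0.2  0.8] 3.2 0.0002
36 False [1.  0.5] 4.1 0.0
30 False [ 0.3 -0. ] 2.2 -0.0001
24 False [0.5 0.1] 1.3 -0.0002
18 False [-0.1 -0.7] 0.7 -0.0003
12 False [ 0.  -0.9] 0.6 -0.0003
6 False [ 1.4 -0.5] 0.6 -0.0002
0 False [-0.6 -1.6] 4.0 0.0
-3 False [-3.4 -1.5] 19.2 0.0017
-6 False [-4.9 -1.9] 34.9 0.0038
23.1583
```

View pics/s3.png

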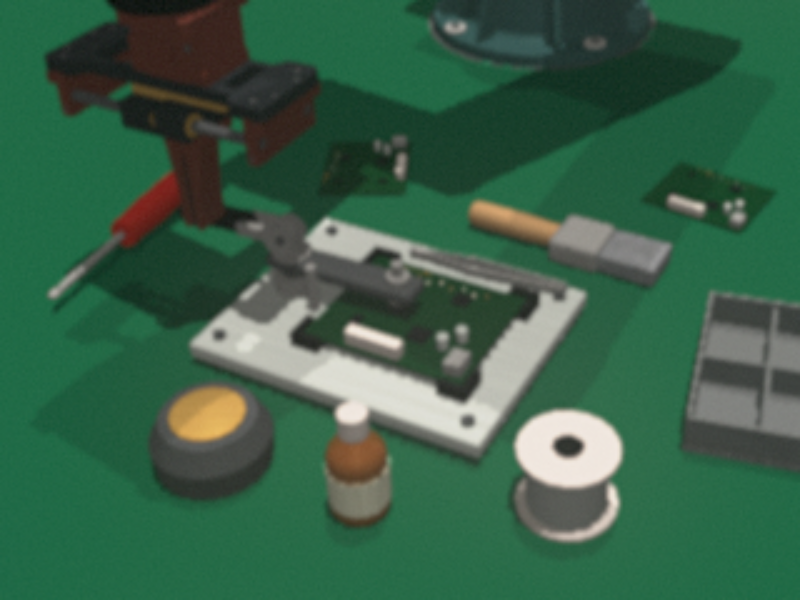

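The lever is level under the finger at (215,215) and met its hard stop with 35 N. The strap is still over the board. I lift clear and check.

```bash
python3 - <<'E'
from h import *
p=current_position(); servo_line([p[0],p[1],.25],rate=.15)
goto_joints([-1.0,.2,1.4,0,1.4,.5])
c=capture("top")
W=cloud(c).reshape(-1,3);W=W[np.isfinite(W[:,0])];L=(W[:,:2]-PIV)@F;Z=W[:,2]
k=(abs(L[:,0])<.02)&(L[:,1]<-.03)&(L[:,1]>-.1)&(Z>.04);print("lever",k.sum(),np.polyfit(L[k][:,1],Z[k],1),L[k].mean(0),Z[k].max())
k=(abs(L[:,0])<.02)&(L[:,1]>.03)&(L[:,1]<.105)&(Z>.041)&(Z<.052);print("strap",np.median(L[k][:,0]),np.median(Z[k]),np.polyfit(L[k][:,1],L[k][:,0],1))
print(current_clock(),current_force())
cv2.imwrite("pics/t4.png",cv2.resize(c["image"][130:430,180:580],(800,600)))
E
```

```text
lever 379 [-0.00428323  0.0688325 ] [-6.13220968e-05 -5.95557058e-02] 0.07464688030910747
strap -0.004066453733504419 0.04640667043545031 [-0.03567237 -0.00152161]
26.1667 [-0.10662282  0.10898374  0.4731494 ]
```

View pics/t4.png

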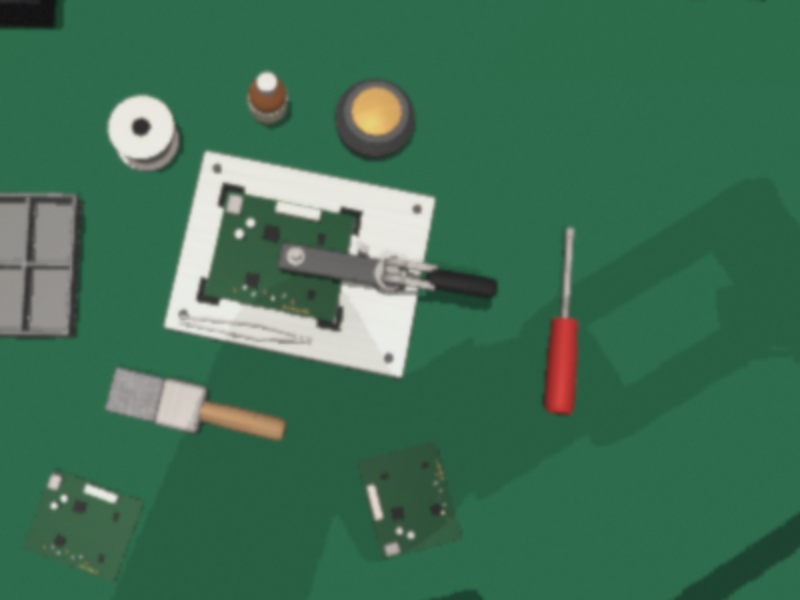

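The lever is level at (465,284), the strap has dropped about 5–6 mm and still points along the stop direction. The board and the other things have not moved, so I hand in.

```bash
python3 -c "
from bench import *
print(close_job())"
```

```text
the job is handed in; nothing more can be done
None
```

The job is handed in at about 26 s on the robot's clock: the strap is at its stop over the board, the lever is level, and the arm is clear. The foot's force on the board was not measured directly, and no verdict came back.

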